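# Clip the key paddle into the counter stand's snap hook

### The job

Hang the key paddle on the snap hook of the counter stand: press its steel ring against the sprung gate so that the gate swings inward, pass the ring over the hook's nose, and let the gate snap shut behind it, so that the paddle is left hanging in the closed hook at rest. Be gentle with the stand and its hook (never push harder than 15 N), whose height on the post is not known beforehand, and leave the other things on the table where they are.

Things in the scene. Friction and masses are not known exactly. Their poses are not given: they have to be found in the camera images.
- key: key paddle lying flat, about 70 g: wooden grip 60 (x) x 26 (y) x 14 (z) mm with a solid steel ring fixed rigidly to its +x end in the paddle's plane and a short flat key fixed to its -x end (to x = -53 mm). Origin: centre of the grip's underside; x points along the paddle to the ring, z up when it lies flat. Grasp the wood across y.
- key_ring (a point): centre of the ring's hole, 50.5 mm ahead of the key's origin along its x and 7 mm up, at the middle of the thickness. The ring is 5 mm round wire, 40 mm outside, 30 mm inside; the middle of its far bar is 17.5 mm farther along x.
- stand: fixed counter stand: dark base plate 130 x 90 x 12 mm, 14 mm round post 301 mm high at x = +45 mm, and a steel snap hook clamped to the post, opening toward the stand's -x. Origin: table level under the hook, z up. The hook, 7 mm round wire, lies in the stand's x-z plane (y = 0). Its height on the post varies and is NOT measured: find it by touch or by eye. It stays put under gentle loads.
- crook_low (a point): fixed point of the stand, 145 mm above its origin: the lowest place the crook can be. h, the height above the table of the wire's centre at the crook's bottom (x = 0), is 145 to 215 mm. Centre lines in mm: crook, half circle of radius 17 about (x 0, h + 17); spine up at x = +17; straight level top bar at h + 62 from x = +17 to -12; nose ends in front at x = -17, h + 22.
- gate (a joint): angle of the sprung gate, rad: 0 shut, growing as its lower end swings inward (stand's +x), stop at 0.72; opens only inward. The gate is a straight 5 mm pin hanging from a pivot at x = -12, h + 57 mm down to h + 20, just inside the nose. The spring shuts it: 0.056 N m when shut plus 0.08 per rad, that is 2 to 4 N at a ring pressed below the gate's middle.
- marker: capped paint marker, 19 x 142 x 20 mm, bystander; origin centre of underside
- coin_pouch: oval vinyl coin pouch, 42 x 60 x 13 mm, bystander; origin centre of underside
- stapler: stapler, 32 x 135 x 50 mm, bystander; origin centre of underside
- masking_tape: wide roll of masking tape lying flat, 94 x 94 x 19 mm, bystander; origin centre of underside
- badge_tin: small round tin, 38 mm across, 12 mm high, bystander; origin centre of underside
- table_can_3: small paint can, 75 x 75 x 76 mm, bystander; origin centre of underside

How it is judged (in metres and radians):
On the way, in this order (a step that is already met when the one before it is completed fails the run):
1. the key paddle is lifted off the table in the gripper (height (world z) of key above 0.05 m and contact force between the fingers and key above 1 N), for 0.2 s.
2. the held ring presses the gate well open (value of joint gate above 0.3 rad and contact force between key and stand above 0.3 N and contact force between the fingers and key above 1 N), for 0.1 s.
At the end, for the whole second after the job is handed in: the gate is shut (under 0.06 rad) and the key paddle hangs ring-up from the hook's crook: its length within 0.3 rad of vertical, the ring's centre within 14 mm of the stand's origin in the stand's x and in its y and 115 to 225 mm above the table, its weight on the hook, nearly still (under 0.12 m/s) (value of joint gate below 0.06 rad and angle between key's own x axis and vertical below 0.3 rad and x of key_ring in the frame of stand between -0.014 and 0.014 m and y of key_ring in the frame of stand between -0.014 and 0.014 m and height (world z) of key_ring between 0.115 and 0.225 m and contact force between key and stand above 0.2 N and linear speed of key below 0.12 m/s); the robot touches nothing.
It fails at once if the stand or its hook is loaded with more than 15 N (contact force between anything else and stand above 15 N).
It fails at once if a bystander is moved by more than 20 mm (distance of any of marker, coin_pouch, stapler, masking_tape, badge_tin, table_can_3 from where it was at the start of the episode above 0.02 m).
It also fails if it takes over 58 s, if anything falls off the work surface, if the arm or the gripper's body presses on something with over 40 N, if the wrist force passes 120 N, or if a joint passes its speed limit or range.

### The arm

A 6-joint arm with a two-finger parallel gripper is mounted at the origin on a cart in front of the work surface, level with it; the furniture and walls round the work are solid. World frame = base frame: x ahead of the robot, y to its left, z up, the work surface at z = 0. Lengths are in m, angles in degrees, forces in N, time in s.
With the tool pointing down it reaches from about 0.4 to 0.825 m from the base axis. Payload 7 kg.
Tool frame: the origin (TCP) lies on the front face of the gripper's body, between the roots of the fingers; the fingertips stand 66 mm ahead of it and the grasp point (between the pads) lies 47 mm ahead of it; z points along the fingers, y is the line along which they close (so a half turn about z gives the same grasp; the last joint's range is limited). The gripper opens to 88 mm and grips with 3 to 60 N. Pads are 19 mm wide; open, the fingers measure 130 mm over their backs; the gripper's body (78 mm by 193 mm) begins 47 mm behind the grasp point.
Start: joints at [-57.748, 20.546, 0.682, 0, -70.136, -16.507], TCP at [0.183, -0.65, 0.292] pointing down, gripper open.
Joint ranges: [-176.03, 176.03], [-82.01, 121.73], [-58.28, 71.71], [-173.87, 95.51], [-174.79, -0.11], [-173.66, 173.66]. Speed limits (degrees/s): [136.94, 136.94, 172.46, 180, 180, 180].

### API

Orientations are given as [roll, pitch, yaw] about the fixed x, y, z axes, in that order (R = Rz(yaw) Ry(pitch) Rx(roll)).
In Python, from plant import ctrl gives the robot as it stands.
- The arm moves only by the tool send_rows, never from a script. Its argument "deltas" is a list of rows, each a list of 2 entries, a list of its own where there are three numbers: the shift along the tool's x, y, z each as a share of 800 mm, from -1 to 1, then the turn about the tool's z as a share of 90 degrees, from -1 to 1. A call has exactly 5 rows; each row is the pose to reach, as a shift and turn from the pose commanded when the call began, along the tool's axes at that moment; what a row does not reach only later rows make up. A row lasts 1/12 s, in which the tool goes at most 41.7 mm and 7.16 degrees, less where a joint would pass 70% of its speed; a pose out of reach is approached as far as the arm can. A call with a number of a shift or a turn outside -1 to 1 is refused whole. A call with a gripper value outside its range is refused whole. "gripper" is the opening, from 0 (shut) to 1 (fully open), set as the call begins (left out, the last holds). The fingers move at their own pace and stop on an object; the grip force is fixed at half the most. Time passes only in rows, so rows that repeat a pose let the fingers close, or fill a call up. It gives the time, the measured TCP pose, the force, the opening and the grip force at its end, in the units of the state.
- ctrl.get_obs(): the state, without advancing time (a new reading comes with each control period).
- ctrl.snapshot(name): name is "side" or "top" or "wrist"; returns a dict with "color" (420x560x3 uint8, red, green, blue), "vertical_fov" (degrees; the focal length in pixels is half the picture's height over the tangent of half this angle, whatever the lens; pixels are square), "cx", "cy" (the principal point, pixels), "rvec" (rotation vector, rad) and "tvec" (3), from world to camera coordinates, as OpenCV has them. Camera axes: x right, y down, z forward; pixel columns grow to the right and rows downward; lengths in m; the calibration is good to about 2 mm. The wrist camera is an equidistant fisheye: a pixel r from the principal point sees the ray r / f radians off the axis. A picture is of the moment at which its call begins. There is no depth.
- ctrl.close_job(): hands the job in; it is judged then, once.
Trained networks look in a picture, given as the dict that the camera call returned (one of the last four; its "shot" number tells which), for a name from the list of things; names that differ only in an ending like _2 or _b are one class to them, and where a whole thing is asked for, a point or a joint stands for the part that bears it (a point fixed in the world has none). Each returns a list of dicts, best first, with "conf" (0 to 1); they miss things now and then, are a little off and sometimes report something else, mostly with a low value. They report only what shows in the picture. A call takes as long as a camera call.
- ctrl.boxes_of(picture, thing): "xy" ([column, row] as shares, 0 to 1, of the picture: columns of its width, rows of its height, amid what is visible of it).
- ctrl.cut_out(picture, thing): "pixels" (420x560 bool, what is visible of it) and "xy" ([column, row] as shares, 0 to 1, of the picture: columns of its width, rows of its height, amid what is visible of it).
The state is a dict: "clock": time; "joint_pos": joint angles; "qvel": joint speeds; "tau": joint torques, N m; "tool_pos": TCP position; "orientation": TCP orientation; "force": force on the tool from outside, world axes, zero at the start; "moment": the same for the moment, N m; "opening": finger opening in m; "gripper_force": force on a finger pad.
Only numpy, scipy, OpenCV 4.12 (cv2) and the standard library are available. Lean on these libraries where they do the work, as an engineer would, in place of code of your own. Each camera call takes 0.05 s, during which the arm holds its last target. There are 200 camera calls.

## Working session

There is one attempt and no reset: what is moved stays moved. The work goes in short steps, Python scripts to look and compute and a tool call to move; the robot and the scene stay as the last step left them, time stands still between calls to the robot, and variables do not carry over. Pictures are saved under pics/ and viewed, at most 10 in all, crops included, and the job is handed in when it is done.

Besides the shell and the picture viewer there is one more tool, called after "Call:" as name(argument=value, ...) on one line, values as JSON. send_rows: Moves the arm, as the interface text tells. Shift numbers are shares of 800 mm and turn numbers shares of 90 degrees, none past 1 either way. Its arguments: {"type":"object","properties":{"deltas":{"type":"array","items":{"type":"array"}},"gripper":{"type":"number"}},"required":["deltas"]}

```bash
mkdir -p pics; ls; cat > h.py <<'E'
import numpy as np, cv2
from plant import ctrl
def snap(n,save=None):
    p=ctrl.snapshot(n)
    if save: cv2.imwrite('pics/'+save,p['color'][:,:,::-1])
    return p
def f(p): return 210/np.tan(np.radians(p['vertical_fov'])/2)
def ray(p,u,v,fish=False):
    x=(u-p['cx'])/f(p);y=(v-p['cy'])/f(p)
    if fish:
        r=np.hypot(x,y);s=np.sin(r)/max(r,1e-9);d=np.array([x*s,y*s,np.cos(r)])
    else: d=np.array([x,y,1.])
    R=cv2.Rodrigues(np.array(p['rvec'],float))[0]
    c=-R.T@np.array(p['tvec'],float).ravel(); d=R.T@d
    return c,d/np.linalg.norm(d)
def plane(p,u,v,z,fish=False):
    c,d=ray(p,u,v,fish); return c+d*(z-c[2])/d[2]
def proj(p,X,fish=False):
    R=cv2.Rodrigues(np.array(p['rvec'],float))[0]
    q=R@np.array(X)+np.array(p['tvec'],float).ravel()
    if fish:
        t=np.arctan2(np.hypot(q[0],q[1]),q[2]);k=t/np.hypot(q[0],q[1]); x,y=q[0]*k,q[1]*k
    else: x,y=q[:2]/q[2]
    return np.array([p['cx']+f(p)*x,p['cy']+f(p)*y])
E
python3 - <<'E'
from h import *
for n in ['top','side']:
    p=snap(n,n+'0.png'); print(n,ray(p,280,210),p['vertical_fov'])
    for t in ['key','key_ring','stand','gate','marker','coin_pouch','stapler','masking_tape','badge_tin','table_can_3']:
        r=ctrl.cut_out(p,t)[:1]
        for o in r:
            u,v=o['xy'][0]*560,o['xy'][1]*420
            print(t,round(o['conf'],2),round(u),round(v),o['pixels'].sum(),plane(p,u,v,.01).round(3))
o=ctrl.get_obs();print(o)
E
```

```text
pics
top (array([0.41142402, 0.04806611, 1.1064571 ]), array([ 0.14238542,  0.01758383, -0.98965509])) 51.43168614775654
key 0.54 234 250 372 [0.465 0.182 0.01 ]
key_ring 0.93 234 253 255 [0.458 0.181 0.01 ]
stand 0.74 338 192 2022 [ 0.619 -0.08   0.01 ]
marker 0.92 299 256 412 [0.455 0.017 0.01 ]
coin_pouch 0.85 338 259 313 [ 0.448 -0.078  0.01 ]
stapler 0.83 395 256 837 [ 0.459 -0.22   0.01 ]
masking_tape 0.48 304 254 303 [0.46  0.006 0.01 ]
badge_tin 0.66 410 231 201 [ 0.521 -0.26   0.01 ]
table_can_3 0.96 147 253 1005 [0.454 0.4   0.01 ]
side (array([ 0.8064844 , -0.92769868,  0.75647305]), array([-0.22250115,  0.82238472, -0.52361876])) 49.413085423464956
key 0.55 271 222 159 [0.48  0.175 0.01 ]
key_ring 0.57 268 222 171 [0.47 0.17 0.01]
stand 0.86 304 273 2317 [ 0.625 -0.04   0.01 ]
gate 0.25 233 272 218 [ 0.448 -0.077  0.01 ]
marker 0.7 246 256 268 [ 0.458 -0.003  0.01 ]
coin_pouch 0.8 230 273 242 [ 0.442 -0.08   0.01 ]
stapler 0.56 218 310 1276 [ 0.459 -0.214  0.01 ]
masking_tape 0.51 220 308 1283 [ 0.461 -0.208  0.01 ]
badge_tin 0.76 235 330 234 [ 0.517 -0.263  0.01 ]
table_can_3 0.94 281 181 582 [0.445 0.43  0.01 ]
{'clock': 1.1, 'joint_pos': array([-5.77496860e+01,  2.05455592e+01,  6.81290773e-01,  3.25112050e-04,
       -7.01345569e+01, -1.65066328e+01]), 'qvel': array([ 0.05933166, -0.02142631, -0.03756863, -0.0146825 ,  0.06308584,
       -0.03777835]), 'tau': array([ 4.36972541e-04, -5.82400990e+01,  2.93300879e+01,  7.00251639e+00,
        1.22655541e-02, -4.76678963e-05]), 'tool_pos': array([ 0.18312309, -0.64966451,  0.29216623]), 'orientation': array([-1.79998787e+02,  4.06107234e-05, -1.64256208e+02]), 'force': array([-1.30356596,  0.19763031, -0.05060729]), 'moment': array([-0.05790388, -0.00188828, -0.0019112 ]), 'gripper_force': 0.0, 'opening': 0.08790243570939027}
```

```bash
python3 -c "
import cv2,numpy as np
a=cv2.imread('pics/top0.png');b=cv2.imread('pics/side0.png')
A=cv2.resize(a[150:290,210:410],None,fx=4,fy=4,interpolation=3)
B=cv2.resize(b[170:350,190:390],None,fx=3.3,fy=3.3,interpolation=3)
cv2.imwrite('pics/A.png',A);cv2.imwrite('pics/B.png',B)"
```

```text
(no output)
```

View pics/A.png

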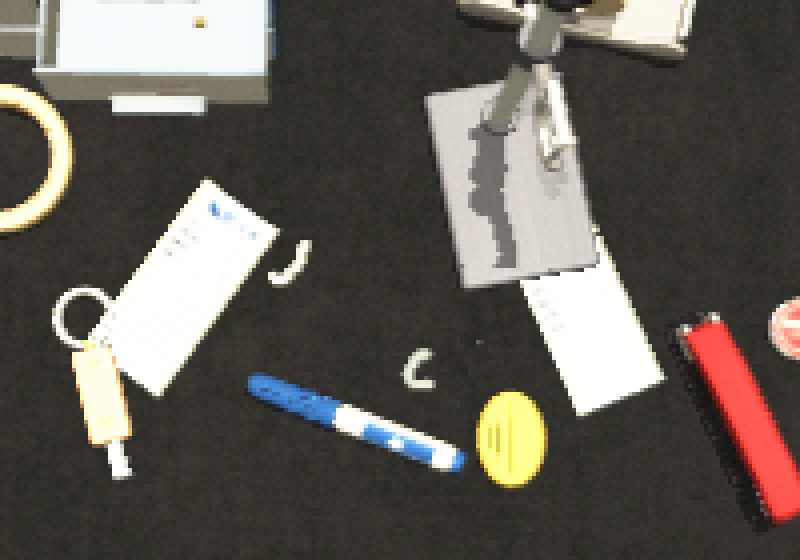

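View pics/B.png

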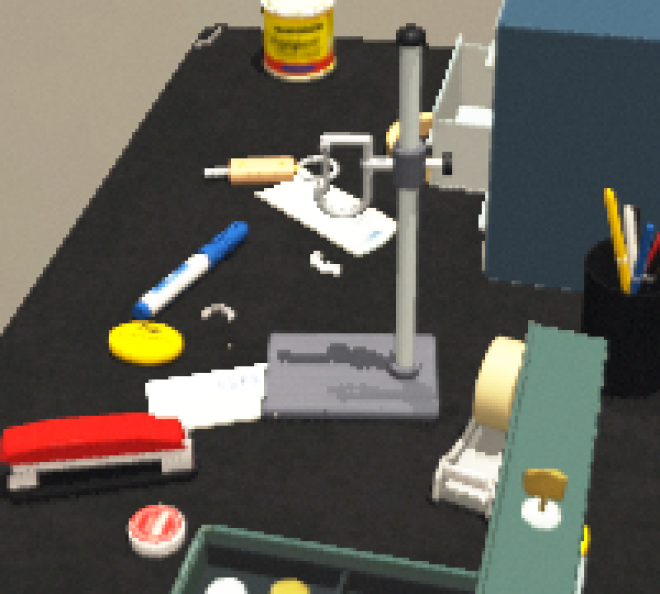

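```bash
cat > fit.py <<'E'
from h import *
from scipy.optimize import least_squares
P={n:ctrl.snapshot(n) for n in('top','side')}
T=lambda u,v:(u/4+210-.4,v/4+150-.4)
S=lambda u,v:(u/3.3+190-.35,v/3.3+170-.35)
def obs(q):
    x,y,a,h,c=q; 
    L=[]
    def add(n,uv,X):
        w=[x+np.cos(a)*X[0]-np.sin(a)*X[1],y+np.sin(a)*X[0]+np.cos(a)*X[1],X[2]]
        L.extend(proj(P[n],w)-uv)
    for (u,v),s,t in [((427,97),1,1),((465,287),-1,1),((597,265),-1,-1),((559,73),1,-1)]: add('top',T(u,v),(c+.065*s,.045*t,.012))
    for (u,v),s,t in [((268,335),-1,1),((437,335),1,1),((439,408),1,-1),((263,405),-1,-1)]: add('side',S(u,v),(c+.065*s,.045*t,.012))
    add('side',S(411,30),(.045,0,.301));add('side',S(405,372),(.045,0,.012));add('top',T(500,125),(.045,0,.012))
    add('side',S(345,213),(0,0,h));add('side',S(325,137),(-.012,0,h+.062));add('side',S(370,140),(.017,0,h+.062))
    return np.array(L)
r=least_squares(obs,[.6,-.08,.2,.18,0],loss='soft_l1');print(r.x.round(4),np.degrees(r.x[2]));print(obs(r.x).reshape(-1,2).round(1).tolist())
ring=plane(P['top'],*T(84,318),.007);g1=plane(P['top'],*T(90,347),.014);g2=plane(P['top'],*T(110,441),.014)
rs=plane(P['side'],*S(319,167),.007);b1=plane(P['side'],*S(231,170),.007);b2=plane(P['side'],*S(295,168),.007)
print(ring,g1,g2,rs,b1,b2)
for A,B in((ring,(g1+g2)/2),(rs,(b1+b2)/2)):
    d=A-B;print(B,np.degrees(np.arctan2(d[1],d[0])),np.hypot(*d[:2]))
E
python3 fit.py
```

```text
[ 0.6084 -0.0791  0.197   0.1543  0.0044] 11.288250960402038
[[-1.0, -1.4], [-0.8, 0.7], [1.3, -0.1], [0.5, -1.5], [0.1, -1.6], [-0.4, -0.6], [-0.1, 1.3], [-1.1, 1.0], [0.2, -0.6], [-0.2, -0.4], [-0.1, -2.3], [-0.5, 0.1], [0.1, 0.3], [-0.6, -0.4]]
[0.51847655 0.19194152 0.007     ] [0.49957538 0.18658474 0.014     ] [0.44114556 0.17199713 0.014     ] [0.52140403 0.19619742 0.007     ] [0.44396082 0.17372299 0.007     ] [0.50035068 0.18976866 0.007     ]
[0.47036047 0.17929093 0.014     ] 14.730708295272255 0.04975132427679165
[0.47215575 0.18174583 0.007     ] 16.353991616267397 0.051324862772582414
```

Call:
send_rows(deltas=[[[-0.03,0.035,0],0],[[-0.061,0.069,0],0],[[-0.091,0.104,0],0],[[-0.121,0.139,0],0],[[-0.152,0.174,0],0]], gripper=1)

```text
clock: 1.62
tool_pos: [0.2626, -0.4812, 0.2921]
orientation: [-180.0, 0.0, -164.3]
force: [1.3, 0.4, 0.0]
opening: 0.0876
gripper_force: 0.0
```

Call:
send_rows(deltas=[[[-0.03,0.035,0],0],[[-0.061,0.069,0],0],[[-0.091,0.104,0],0],[[-0.121,0.139,0],0],[[-0.152,0.174,0],0]])

```text
clock: 2.03
tool_pos: [0.3419, -0.3141, 0.2925]
orientation: [-180.0, 0.0, -164.3]
force: [0.8, -0.3, 0.1]
opening: 0.0875
gripper_force: 0.0
```

Call:
send_rows(deltas=[[[-0.03,0.035,0],0],[[-0.061,0.069,0],0],[[-0.091,0.104,0],0],[[-0.121,0.139,0],0],[[-0.152,0.174,0],0]])

```text
clock: 2.45
tool_pos: [0.4212, -0.147, 0.2927]
orientation: [-180.0, 0.1, -164.2]
force: [0.4, -0.3, 0.4]
opening: 0.0878
gripper_force: 0.0
```

Call:
send_rows(deltas=[[[-0.0154,0.038,0.0113],0],[[-0.0308,0.076,0.0226],0],[[-0.0462,0.114,0.0339],0],[[-0.0616,0.152,0.0452],0],[[-0.077,0.19,0.0565],0]])

```text
clock: 2.87
tool_pos: [0.4388, 0.016, 0.247]
orientation: [180.0, 0.1, -164.2]
force: [0.3, -0.8, -0.3]
opening: 0.0878
gripper_force: 0.0
```

Call:
send_rows(deltas=[[[-0.0154,0.038,0.0113],0],[[-0.0308,0.076,0.0226],0],[[-0.0462,0.114,0.0339],0],[[-0.0616,0.152,0.0452],0],[[-0.077,0.19,0.0565],0]])

```text
clock: 3.28
tool_pos: [0.457, 0.1791, 0.2017]
orientation: [180.0, 0.0, -164.2]
force: [0.7, 0.0, 0.5]
opening: 0.0875
gripper_force: 0.0
```

```bash
python3 - <<'E'
from h import *
p=snap('wrist','w1.png')
o=ctrl.get_obs();print(o['tool_pos'],o['orientation'],ray(p,280,210))
for X in ([.471,.180,.014],[.52,.1935,.007],[.442,.172,.014],[.5,.188,.014]): print(proj(p,X,True))
r=ctrl.cut_out(p,'key')
for k in r[:2]:
    v,u=np.nonzero(k['pixels']);print(k['conf'],len(u),u.min(),u.max(),v.min(),v.max())
E
```

```text
[0.45811715 0.18314425 0.20019226] [ 1.79976465e+02  5.62266069e-02 -1.64164781e+02] (array([0.3760787 , 0.1566472 , 0.29345589]), array([ 0.2885193 ,  0.09951592, -0.9522884 ]))
[270.70571343 218.66275303]
[270.6758237  264.84040447]
[270.7931719  186.49322738]
[270.64628309 248.75692542]
0.61 2463 250 289 160 282
```

View pics/w1.png

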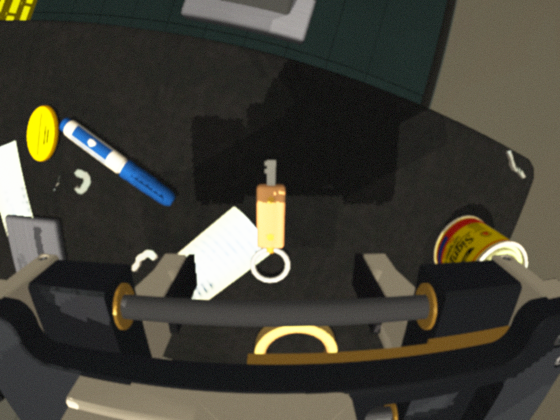

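Call:
send_rows(deltas=[[[0.004,-0.008,0.04],0],[[0.004,-0.008,0.085],0],[[0.004,-0.008,0.125],0],[[0.004,-0.008,0.152],0],[[0.004,-0.008,0.164],0]])

```text
clock: 3.8
tool_pos: [0.4545, 0.169, 0.068]
orientation: [-179.9, -0.2, -164.3]
force: [1.8, -1.3, 0.2]
opening: 0.0872
gripper_force: 0.0
```

Call:
send_rows(deltas=[[[0,0,0],0],[[0,0,0],0],[[0,0,0],0],[[0,0,0],0],[[0,0,0],0]], gripper=0)

```text
clock: 4.22
tool_pos: [0.4563, 0.1708, 0.0719]
orientation: [179.9, 0.1, -164.3]
force: [-0.8, 0.4, -1.3]
opening: 0.0601
gripper_force: 0.0
```

Call:
send_rows(deltas=[[[0,0,0],0],[[0,0,0],0],[[0,0,0],0],[[0,0,0],0],[[0,0,0],0]])

```text
clock: 4.63
tool_pos: [0.4557, 0.1703, 0.0706]
orientation: [180.0, 0.0, -164.3]
force: [0.4, 0.1, 0.8]
opening: 0.0263
gripper_force: 2.5
```

Call:
send_rows(deltas=[[[0,0,0],0],[[0,0,-0.03],0],[[0,0,-0.08],0],[[0,0,-0.13],0],[[0,0,-0.18],0]])

```text
clock: 5.05
tool_pos: [0.4551, 0.1698, 0.2159]
orientation: [-180.0, -0.1, -164.3]
force: [0.2, 0.4, -1.9]
opening: 0.0254
gripper_force: 29.6
```

Call:
send_rows(deltas=[[[0,0,-0.03],0],[[0,0,-0.045],0],[[0,-0.02,-0.045],0],[[0,-0.05,-0.045],0.025],[[0,-0.09,-0.045],0.049]])

```text
clock: 5.47
tool_pos: [0.4751, 0.1012, 0.2509]
orientation: [180.0, 0.0, -168.6]
force: [0.4, -0.3, -0.8]
opening: 0.0259
gripper_force: 29.6
```

Call:
send_rows(deltas=[[[0.01,-0.04,0],0],[[0.02,-0.085,0],0],[[0.032,-0.13,0],0],[[0.042,-0.175,0],0],[[0.052,-0.215,0],0]])

```text
clock: 5.88
tool_pos: [0.4675, -0.0777, 0.2504]
orientation: [180.0, -0.0, -168.7]
force: [0.7, 0.3, -0.8]
opening: 0.0259
gripper_force: 29.6
```

Call:
send_rows(deltas=[[[0.005,-0.025,0],0],[[0.008,-0.038,0],0],[[0.008,-0.038,0],0],[[0.008,-0.038,0],0],[[0.008,-0.038,0],0]])

```text
clock: 6.3
tool_pos: [0.468, -0.1063, 0.2504]
orientation: [180.0, -0.0, -168.7]
force: [-0.3, 1.0, -1.1]
opening: 0.0258
gripper_force: 29.6
```

```bash
python3 - <<'E'
from h import *
p=snap('wrist','w2.png');s=snap('side','s2.png')
o=ctrl.get_obs();print(o['tool_pos'],o['orientation'])
a,b=p['color'][:,:,::-1],s['color'][:,:,::-1]
B=cv2.resize(b[170:290,210:340],(650,600),interpolation=3)
cv2.imwrite('pics/s2c.png',B)
E
```

```text
[ 0.46805273 -0.10599538  0.25051701] [ 1.79992388e+02 -2.67411316e-04 -1.68593944e+02]
```

View pics/s2c.png

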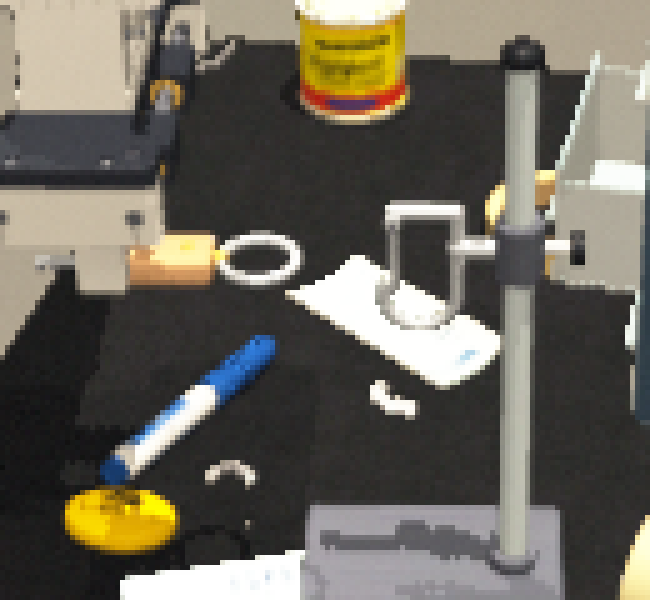

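View pics/w2.png

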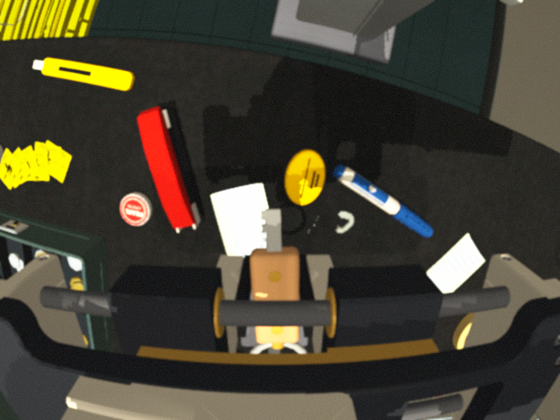

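```bash
python3 - <<'E'
from h import *
s=ctrl.snapshot('side')
a=np.radians(11.3);o=np.array([.6084,-.0791,0]);ux=np.array([np.cos(a),np.sin(a),0]);n=np.array([-np.sin(a),np.cos(a),0])
def pl(u,v):
    c,d=ray(s,u/5+210-.4,v/5+170-.4);t=((o-c)@n)/(d@n);X=c+t*d;return ((X-o)@ux*1000).round(1),(X[2]*1000).round(1)
for k,(u,v) in dict(ringc=(259,258),ringR=(300,258),ringL=(218,258),nearbarL=(222,257),crook=(418,322),topL=(393,211),topR=(456,211),gate=(396,250),nose=(380,277),spine=(459,270),wood=(216,270)).items(): print(k,pl(u,v))
t=ctrl.get_obs()['tool_pos'];print(t)
E
```

```text
ringc (np.float64(-73.7), np.float64(189.4))
ringR (np.float64(-54.9), np.float64(189.6))
ringL (np.float64(-92.6), np.float64(189.1))
nearbarL (np.float64(-90.7), np.float64(189.7))
crook (np.float64(-1.2), np.float64(155.1))
topL (np.float64(-12.1), np.float64(215.5))
topR (np.float64(16.2), np.float64(215.8))
gate (np.float64(-11.0), np.float64(194.6))
nose (np.float64(-18.5), np.float64(179.8))
spine (np.float64(17.6), np.float64(184.2))
wood (np.float64(-93.8), np.float64(182.5))
[ 0.46808203 -0.10599745  0.25055069]
```

Call:
send_rows(deltas=[[[-0.012,0,0.0025],0],[[-0.024,0,0.0025],0],[[-0.034,0,0.0025],0],[[-0.042,0,0.0025],0],[[-0.046,0,0.0025],0]])

```text
clock: 6.87
tool_pos: [0.5053, -0.0993, 0.2483]
orientation: [-180.0, -0.0, -168.6]
force: [-0.3, 0.6, -0.5]
opening: 0.0258
gripper_force: 29.6
```

Call:
send_rows(deltas=[[[-0.003,0,0],0],[[-0.006,0,0],0],[[-0.009,0,0],0],[[-0.011,0,0],0],[[-0.011,0,0],0]])

```text
clock: 7.28
tool_pos: [0.5123, -0.0981, 0.2484]
orientation: [180.0, -0.1, -168.7]
force: [-2.3, -1.3, -1.3]
opening: 0.0258
gripper_force: 29.6
```

Call:
send_rows(deltas=[[[-0.003,0,0],0],[[-0.006,0,0],0],[[-0.009,0,0],0],[[-0.012,0,0],0],[[-0.012,0,0],0]])

```text
clock: 7.7
tool_pos: [0.5223, -0.096, 0.2484]
orientation: [180.0, -0.0, -168.7]
force: [-3.8, -0.0, -0.6]
opening: 0.0254
gripper_force: 29.6
```

Call:
send_rows(deltas=[[[0,0,0],0],[[0,0,0],0],[[0,0,0],0],[[0,0,0],0],[[0,0,0],0]])

```text
clock: 8.12
tool_pos: [0.522, -0.0961, 0.2485]
orientation: [180.0, -0.0, -168.7]
force: [-3.4, -0.5, -1.8]
opening: 0.0254
gripper_force: 29.6
```

```bash
python3 - <<'E'
from h import *
s=snap('side','s3.png')
o=ctrl.get_obs();print(o['tool_pos'],o['force'],o['moment'])
cv2.imwrite('pics/s3c.png',cv2.resize(s['color'][200:245,250:320,::-1],(700,450),interpolation=3))
E
```

```text
[ 0.52197271 -0.096091    0.24854757] [-3.8157629  -0.19856886 -1.98409849] [-0.15243437  1.33640902 -0.00278516]
```

View pics/s3c.png

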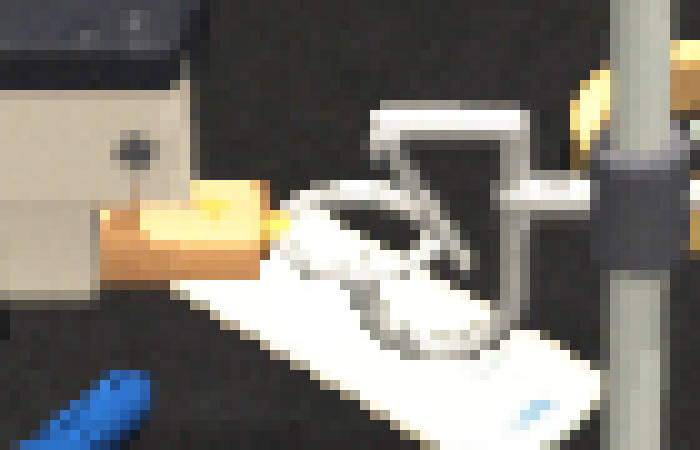

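Call:
send_rows(deltas=[[[0,0,0.004],0],[[-0.001,0,0.008],0],[[-0.002,0,0.012],0],[[-0.0025,0,0.016],0],[[-0.0025,0,0.016],0]])

```text
clock: 8.58
tool_pos: [0.5247, -0.0955, 0.2353]
orientation: [-180.0, 0.1, -168.7]
force: [-0.6, -0.7, -0.1]
opening: 0.0256
gripper_force: 29.7
```

Call:
send_rows(deltas=[[[0,0,0.003],0],[[0,0,0.006],0],[[0,0,0.009],0],[[0,0,0.011],0],[[0,0,0.011],0]])

```text
clock: 9.0
tool_pos: [0.5239, -0.0957, 0.2266]
orientation: [180.0, -0.0, -168.7]
force: [0.0, -1.0, -0.9]
opening: 0.0257
gripper_force: 29.7
```

```bash
python3 - <<'E'
from h import *
s=snap('side','s4.png')
o=ctrl.get_obs();print(o['tool_pos'],o['force'],o['moment'])
cv2.imwrite('pics/s4c.png',cv2.resize(s['color'][200:245,250:320,::-1],(700,450),interpolation=3))
E
```

```text
[ 0.52403073 -0.09567683  0.22680048] [ 0.23060005 -0.61136392 -0.48408411] [ 0.01180141  0.01268003 -0.00870078]
```

View pics/s4c.png

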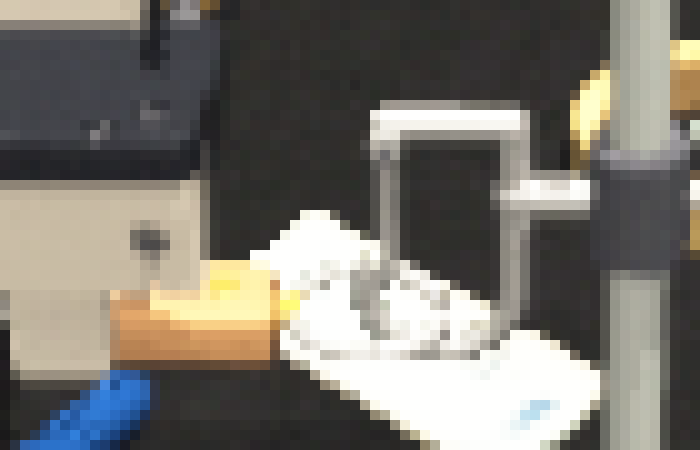

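Call:
send_rows(deltas=[[[0,0,0.002],0],[[0,0,0.004],0],[[0,0,0.006],0],[[0,0,0.008],0],[[0,0,0.008],0]])

```text
clock: 9.47
tool_pos: [0.5242, -0.0956, 0.2205]
orientation: [-180.0, 0.0, -168.7]
force: [0.5, -0.1, 1.3]
opening: 0.0255
gripper_force: 29.9
```

Call:
send_rows(deltas=[[[0,0,0.002],0],[[0,0,0.004],0],[[0,0,0.006],0],[[0,0,0.006],0],[[0,0,0.006],0]])

```text
clock: 9.88
tool_pos: [0.5242, -0.0957, 0.2158]
orientation: [-180.0, 0.0, -168.7]
force: [0.0, 0.6, 0.8]
opening: 0.0255
gripper_force: 30.0
```

Call:
send_rows(deltas=[[[-0.0005,0,0.004],0],[[-0.001,0,0.008],0],[[-0.002,0,0.012],0],[[-0.003,0,0.016],0],[[-0.0035,0,0.018],0]])

```text
clock: 10.3
tool_pos: [0.5265, -0.0952, 0.2005]
orientation: [180.0, -0.1, -168.7]
force: [-1.8, 0.2, 2.0]
opening: 0.0255
gripper_force: 30.0
```

Call:
send_rows(deltas=[[[-0.001,0,0.004],0],[[-0.003,0,0.008],0],[[-0.004,0,0.012],0],[[-0.006,0,0.016],0],[[-0.007,0,0.018],0]])

```text
clock: 10.72
tool_pos: [0.5323, -0.0941, 0.1864]
orientation: [-180.0, -0.0, -168.7]
force: [-1.8, -0.4, 1.8]
opening: 0.0258
gripper_force: 30.0
```

```bash
python3 - <<'E'
from h import *
s=snap('side','s5.png')
o=ctrl.get_obs();print(o['tool_pos'],o['force'],o['moment'])
cv2.imwrite('pics/s5c.png',cv2.resize(s['color'][195:255,240:320,::-1],(800,600),interpolation=3))
E
```

```text
[ 0.53230697 -0.09402185  0.18623709] [-1.2638649  -0.54200294  1.10829298] [-0.16033792  0.22928068 -0.01801424]
```

View pics/s5c.png

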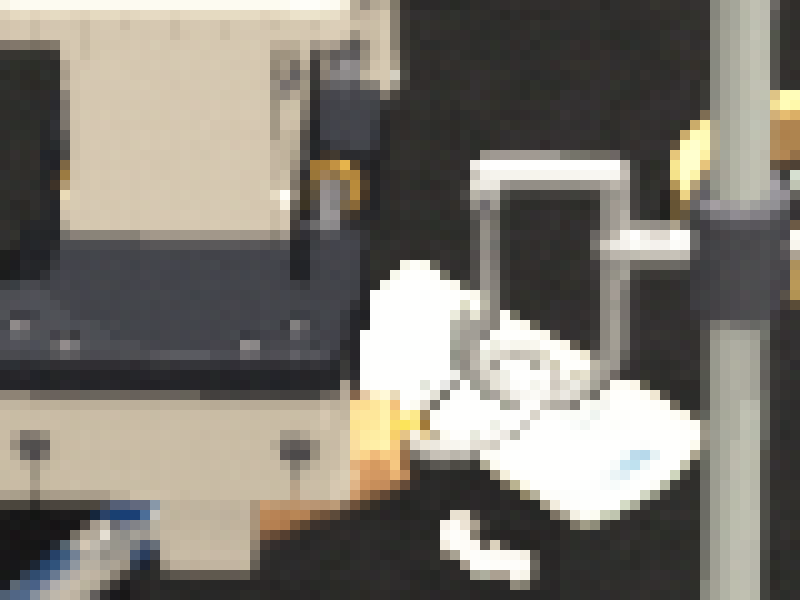

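Call:
send_rows(deltas=[[[-0.002,0,0.004],0],[[-0.004,0,0.008],0],[[-0.006,0,0.012],0],[[-0.009,0,0.016],0],[[-0.011,0,0.02],0]])

```text
clock: 11.18
tool_pos: [0.5413, -0.0922, 0.1707]
orientation: [-180.0, 0.0, -168.7]
force: [-0.4, -0.4, 3.4]
opening: 0.0259
gripper_force: 30.0
```

Call:
send_rows(deltas=[[[0,0,0],0],[[0,0,0],0],[[0,0,0],0],[[0,0,0],0],[[0,0,0],0]])

```text
clock: 11.6
tool_pos: [0.541, -0.0922, 0.1711]
orientation: [180.0, 0.0, -168.7]
force: [1.0, 0.1, 1.3]
opening: 0.0257
gripper_force: 30.0
```

Call:
send_rows(deltas=[[[0,0,0],0],[[0,0,0],0],[[0,0,0],0],[[0,0,0],0],[[0,0,0],0]], gripper=0.297)

```text
clock: 12.02
tool_pos: [0.5408, -0.0923, 0.1709]
orientation: [180.0, -0.0, -168.7]
force: [0.3, -0.3, 0.8]
opening: 0.0261
gripper_force: 0.9
```

```bash
python3 - <<'E'
from h import *
s=snap('side','s6.png')
o=ctrl.get_obs();print(o['tool_pos'],o['force'],o['moment'],o['opening'],o['gripper_force'])
cv2.imwrite('pics/s6c.png',cv2.resize(s['color'][195:255,240:320,::-1],(800,600),interpolation=3))
E
```

```text
[ 0.54057691 -0.09231956  0.17077712] [ 0.29313565 -0.02471102  0.57474044] [-0.05135214 -0.02146159  0.00383638] 0.026092930607656464 0.19128749845549464
```

View pics/s6c.png

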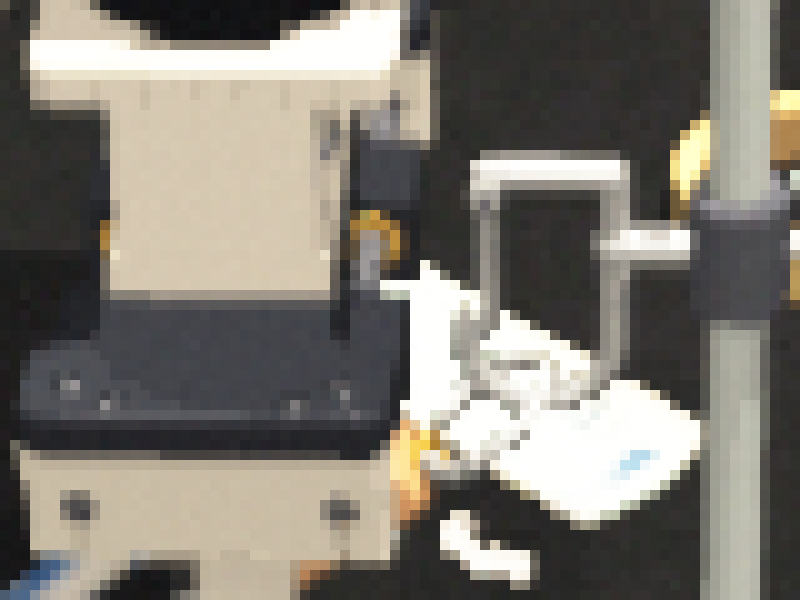

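Call:
send_rows(deltas=[[[0,0,0],0],[[0,0,0],0],[[0,0,0],0],[[0,0,0],0],[[0,0,0],0]], gripper=0.299)

```text
clock: 12.48
tool_pos: [0.5408, -0.0923, 0.1709]
orientation: [180.0, -0.0, -168.7]
force: [-0.4, 1.4, -0.8]
opening: 0.0263
gripper_force: 0.0
```

Call:
send_rows(deltas=[[[0,0,0],0],[[0,0,0],0],[[0,0,0],0],[[0,0,0],0],[[0,0,0],0]], gripper=0.303)

```text
clock: 12.9
tool_pos: [0.5409, -0.0923, 0.171]
orientation: [180.0, 0.0, -168.7]
force: [0.3, 0.6, -1.1]
opening: 0.0264
gripper_force: 0.0
```

Call:
send_rows(deltas=[[[0,0,0],0],[[0,0,0],0],[[0,0,0],0],[[0,0,0],0],[[0,0,0],0]], gripper=0.32)

```text
clock: 13.32
tool_pos: [0.5409, -0.0923, 0.171]
orientation: [180.0, 0.0, -168.7]
force: [-0.2, -0.2, 1.2]
opening: 0.0282
gripper_force: 0.0
```

Call:
send_rows(deltas=[[[0,0,0],0],[[0,0,0],0],[[0,0,0],0],[[0,0,0],0],[[0,0,0],0]], gripper=0.5)

```text
clock: 13.73
tool_pos: [0.5409, -0.0923, 0.1709]
orientation: [180.0, -0.0, -168.7]
force: [0.1, -0.3, 0.3]
opening: 0.044
gripper_force: 0.0
```

```bash
python3 - <<'E'
from h import *
s=snap('side','s7.png')
o=ctrl.get_obs();print(o['tool_pos'],o['force'],o['opening'],o['gripper_force'])
cv2.imwrite('pics/s7c.png',cv2.resize(s['color'][195:255,240:320,::-1],(800,600),interpolation=3))
E
```

```text
[ 0.54084636 -0.09229605  0.17095911] [-0.296694    0.32047448  0.21099543] 0.04392187172198033 0.0
```

View pics/s7c.png

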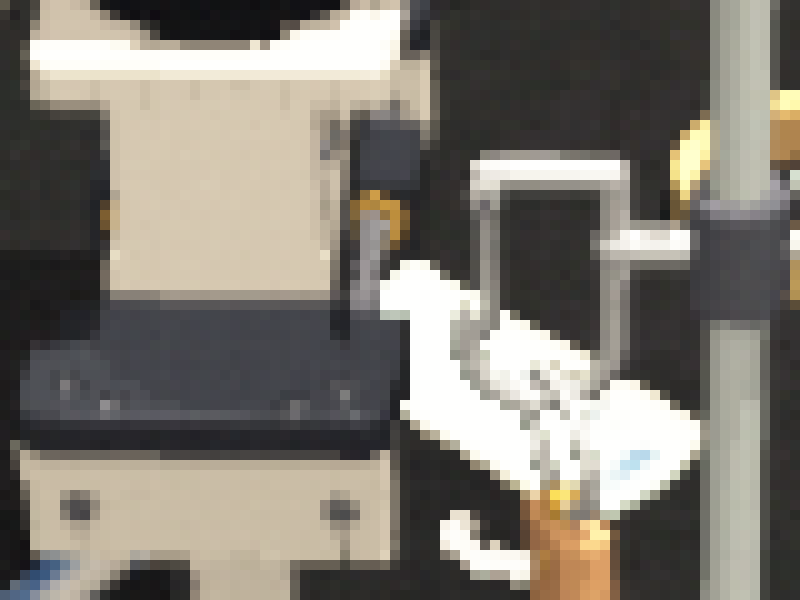

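Call:
send_rows(deltas=[[[0.01,0,0],0],[[0.03,0,0],0],[[0.06,0,0],0],[[0.09,0,0],0],[[0.12,0,0],0]])

```text
clock: 14.2
tool_pos: [0.4451, -0.1115, 0.1707]
orientation: [180.0, -0.0, -168.7]
force: [0.6, -0.3, 0.3]
opening: 0.0437
gripper_force: 0.0
```

Call:
send_rows(deltas=[[[0.02,0,0],0],[[0.02,0,0],0],[[0.02,0,0],0],[[0.02,0,0],0],[[0.02,0,0],0]])

```text
clock: 14.62
tool_pos: [0.4317, -0.1142, 0.1711]
orientation: [-180.0, 0.0, -168.7]
force: [1.1, -0.2, 0.2]
opening: 0.044
gripper_force: 0.0
```

Call:
send_rows(deltas=[[[0,0,0],0],[[0,0,0],0],[[0,0,0],0],[[0,0,0],0],[[0,0,0],0]])

```text
clock: 15.03
tool_pos: [0.4311, -0.1143, 0.1708]
orientation: [180.0, -0.0, -168.7]
force: [-0.6, 0.4, 0.6]
opening: 0.0441
gripper_force: 0.0
```

Call:
send_rows(deltas=[[[0,0,0],0],[[0,0,0],0],[[0,0,0],0],[[0,0,0],0],[[0,0,0],0]])

```text
clock: 15.45
tool_pos: [0.4311, -0.1143, 0.171]
orientation: [180.0, 0.0, -168.7]
force: [-0.4, 0.2, -0.4]
opening: 0.0436
gripper_force: 0.0
```

Call:
send_rows(deltas=[[[0,0,0],0],[[0,0,0],0],[[0,0,0],0],[[0,0,0],0],[[0,0,0],0]])

```text
clock: 15.87
tool_pos: [0.4311, -0.1143, 0.171]
orientation: [180.0, 0.0, -168.7]
force: [1.0, -0.8, -0.6]
opening: 0.0438
gripper_force: 0.0
```

Call:
send_rows(deltas=[[[0,0,0],0],[[0,0,0],0],[[0,0,0],0],[[0,0,0],0],[[0,0,0],0]])

```text
clock: 16.28
tool_pos: [0.4311, -0.1143, 0.171]
orientation: [-180.0, -0.0, -168.7]
force: [-0.0, -0.0, -0.9]
opening: 0.0438
gripper_force: 0.0
```

Call:
send_rows(deltas=[[[0,0,0],0],[[0,0,0],0],[[0,0,0],0],[[0,0,0],0],[[0,0,0],0]])

```text
clock: 16.7
tool_pos: [0.4311, -0.1143, 0.171]
orientation: [-180.0, -0.0, -168.7]
force: [0.6, 0.7, 0.8]
opening: 0.0437
gripper_force: 0.0
```

```bash
python3 - <<'E'
from h import *
P=[]
for i in range(16):
    s=snap('side')['color'].astype(float);P.append(s[200:285,255:330])
print([int(np.abs(P[i]-P[0]).max()) for i in range(1,16)])
c=P[-1]; m=(c[:,:,0]-c[:,:,2]>50)&(c[:,:,0]>c[:,:,1]+15)
# wooden grip colour: rows/cols per frame
for c in P[::3]:
    m=(c[:,:,0]-c[:,:,2]>40)&(c[:,:,0]>100)&(np.arange(85)[:,None]>48)&(np.arange(75)[None]<50)
    v,u=np.nonzero(m);print(len(u),u.mean()+255,v.mean()+200,np.polyfit(v,u,1)[0])
E
```

```text
[101, 99, 155, 101, 103, 61, 58, 101, 101, 101, 102, 103, 102, 106, 101]
168 295.1488095238095 257.9107142857143 0.04030750562018447
167 295.16766467065867 257.8682634730539 0.045166440185113156
168 295.1488095238095 257.9107142857143 0.04030750562018447
168 295.1488095238095 257.9107142857143 0.04030750562018447
168 295.1488095238095 257.9107142857143 0.04030750562018447
168 295.1488095238095 257.9107142857143 0.04030750562018447
```

```bash
python3 -c "
from plant import ctrl
print(ctrl.close_job())"
```

```text
the job is handed in; nothing more can be done
None
```

The paddle is hanging ring-up and at rest in the hook with the gate shut, and I've handed the job in at about 18 s; the hand-in returned no verdict. Wrist readings at the end of each move stayed below 5 N at the hook, and I saw no bystander touched, though I didn't re-measure their positions at the end.

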